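# Level and bolt the sprung work plate

## Robot

A 7-joint arm with a two-finger parallel gripper is mounted at the origin on a cart in front of the work surface, level with it; the furniture and walls round the work are solid. World frame = base frame: x ahead of the robot, y to its left, z up, the work surface at z = 0. Lengths are in m, angles in rad, forces in N, time in s.
With the tool pointing down it reaches from about 0.425 to 0.925 m from the base axis. Payload 6.8 kg.
Tool frame: the origin (TCP) lies midway between the tips of the shut fingers; the grasp point (between the pads) lies 19 mm behind it; z points along the fingers, y is the line along which they close (so a half turn about z gives the same grasp; the last joint's range is limited). The gripper opens to 85 mm and grips with 20 to 120 N. Pads are 22 mm wide; open, the fingers measure 114 mm over their backs; the gripper's body (76 mm by 85 mm) begins 54 mm behind the grasp point. The pads swing forward as they close: fully open they stand 13 mm farther back than shut.
Start: joints at [1, 0.477, 0.022, 1.555, -0.011, 1.109, -0.083], TCP at [0.301, -0.604, 0.211] pointing down, gripper open.
Joint ranges: [-2.96, 2.96], [-0.34, 2.1], [-1.41, 1.46], [0.24, 2.44], [-1.37, 4.51], [0.17, 1.92], [-2.96, 2.96]. Speed limits (rad/s): [2.39, 2.39, 3.14, 3.14, 3.14, 3.14, 3.14].

## Interface

Orientations are given as a rotation vector (axis times angle).
In Python, from bench import r gives the robot as it stands. The module is installed in compiled form; this text tells all that it offers.
- The arm moves only by the tool apply_moves, never from a script. Its argument "rows" is a list of rows, each a list of 6 numbers: the shift along the tool's x, y, z scaled (see below), then the turn, a rotation vector about the tool's x, y, z scaled (see below). A call has 1 to 5 rows; each row is the pose to reach, as a shift and turn from the pose commanded when the call began, along the tool's axes at that moment; what a row does not reach only later rows make up. The controller multiplies each number of a shift by 0.25 m and each number of a turn by 90 degrees. A row lasts 1/8 s, in which the tool goes at most 62.5 mm and 10.7 degrees, less where a joint would pass 70% of its speed; a pose out of reach is approached as far as the arm can. A call with a number of a shift or a turn outside -1 to 1 is refused whole. A call with a gripper value outside its range is refused whole. "claw" is the opening, from 0 (shut) to 1 (fully open), set as the call begins (left out, the last holds). The fingers move at their own pace and stop on an object; "newtons" is the grip in N (left out, the last holds). Time passes only in rows, so rows that repeat a pose let the fingers close. It gives the time, the measured TCP pose, the force, the opening and the grip force at its end, in the units of the state.
- r.get_obs(): the state, without advancing time (a new reading comes with each control period).
- r.grab_frame(name): name is "scene" or "top"; returns a dict with "pixels" (384x512x3 uint8, red, green, blue), "intrinsics" (3x3 intrinsics, pixels), "eye" and "attitude" of the camera in the world. Camera axes: x right, y up, looking along -z (the intrinsics and any distortion apply to the point x, -y, -z); pixel columns grow to the right and rows downward; lengths in m; the calibration is good to about 2 mm. A picture is of the moment at which its call begins. There is no depth.
- r.hand_in(): hands the job in; it is judged then, once.
Trained networks look in a picture, given as the dict that the camera call returned (one of the last four; its "shot" number tells which), for a name from the list of things; names that differ only in an ending like _2 or _b are one class to them, and where a whole thing is asked for, a point or a joint stands for the part that bears it (a point fixed in the world has none). Each returns a list of dicts, best first, with "conf" (0 to 1); they miss things now and then, are a little off and sometimes report something else, mostly with a low value. They report only what shows in the picture. A call takes as long as a camera call.
- r.search_frame(picture, thing): "rect" ([left, top, width, height] in pixels, round what is visible of it).
- r.outline_of(picture, thing): "pixels" (384x512 bool, what is visible of it) and "rect" ([left, top, width, height] in pixels, round what is visible of it).
- r.landmark_of(picture, thing): "point" ([column, row] in pixels: a listed point, or the origin of a listed thing).
The state is a dict: "clock": time; "joints": joint angles; "qvel": joint speeds; "tau": joint torques, N m; "tcp_pos": TCP position; "orientation": TCP orientation; "contact_force": force on the tool from outside, world axes, zero at the start; "moment": the same for the moment, N m; "grip_width": finger opening in m; "gripper_force": force on a finger pad.
Only numpy, scipy, OpenCV 4.12 (cv2) and the standard library are available. Lean on these libraries where they do the work, as an engineer would, in place of code of your own. Each camera call takes 0.05 s, during which the arm holds its last target. There are 200 camera calls.

## Task

Set the tilting work plate down for flat work: press its raised far edge down against the spring until the plate lies level, firmly seated on its rubber stop, then, keeping it down, slide its bolt fully home under the keeper so that it stays down when you let go. The stop is set a little higher or lower each time, so find it by feel and do not crush it, and leave the things standing round it where they are.

Things in the scene. Friction and masses are not known exactly. Their poses are not given: they have to be found in the camera images.
- tilt_base: Fixed wooden base block, 18 mm thick, underside 4 to 16 mm above the bench on threaded feet. Always level; only x, y, height and yaw vary. Origin in its underside, block spans x -90..+90, y -75..+95 mm. x points from the plate's hinge (robot side) to its free edge (far side), y left, z up. Hinge axis: along y at x = -75, z = +30 mm.
- work_plate (a joint): Tilt of the aluminium plate (146 x 130 x 8 mm), rad: 0 = parallel to the base; about 0.35 at the start (free edge up), held up by a spring. It lies on its stop at -0.027 to +0.027, depending on how high the stop is set (not measured). Pressed at the bolt, 130 mm from the hinge, the spring takes about 3 N when raised and 7 N (5 to 10) just above the stop.
- plate_edge (a point): Middle of the plate's upper free edge, 151 mm from the hinge axis and 8 mm above it when level. Its axes turn with the plate (z is the plate's normal).
- bolt (a joint): Travel of the bolt mounted on the plate, m: 0 = drawn back, 0.024 = fully home (hard stop); starts at 0 to 0.004. Slides along the base's +y (left) with 2 N of friction, stays where left. At 0.010 its nose meets the lip of the keeper, a steel inverted L at the base's left (lip at x +38..+72, y +72..+91 mm, top at z 53..60 mm of the base); it passes 1.5 mm under the lip when the plate is seated.
- bolt_grip (a point): Middle of the bolt's upright wooden grip, 20 (x) x 12 (y) x 42 mm tall, 15 mm below its top. It stands along the plate's normal, so it leans to the hinge while the plate is up; pinched across y it can turn between the fingers as the plate tilts. Plate at 0, bolt at 0: x +55, y -20, z +80 mm in the base frame. Bolt guides, 32 mm off at both sides along y, end 29 mm lower.
- bolt_nose (a point): Rounded tip of the 8 mm bolt rod, 82 mm toward +y (left) of the grip point and 35 mm below it along the plate normal; it moves with the bolt.
- dye_bottle: Small brown dye bottle with cap, 34 mm across, 78 mm tall, standing loose on the bench to the left. Origin in its underside. Bystander.
- wax: Round beeswax puck, 39 mm across, 13 mm high, loose, to the left. Origin in its underside. Bystander.
- spool: Spool of grey thread, 32 mm across, 42 mm tall, standing loose to the right. Origin in its underside. Bystander.
- tin: Small round tin with lid, 56 mm across, 35 mm high, standing loose to the right. Origin in its underside. Bystander.
- stop_pad (a joint): How far the plate has squeezed the black rubber stop (18 mm across, under the bolt, at x = +55, y = 0 mm of the base), m: 0 = untouched. The stop takes 12 N per mm, on top of the spring's force: the plate is firmly seated from 0.0002 (2.4 N) on, and over 0.0015 (18 N) the stop is crushed. Far below the reading's noise, so go by the force on the tool.

How it is judged:
On the way, in this order (a step that is already met when the one before it is completed fails the run):
1. the plate is pressed down and seated on its stop while the bolt is still drawn back (value of joint work_plate below 0.035 rad and value of joint stop_pad above 0.0002 m and value of joint bolt below 0.009 m), for 0.2 s.
2. with the plate down, the bolt is slid home under the keeper (value of joint work_plate below 0.05 rad and value of joint bolt above 0.02 m), for 0.2 s.
At the end, for the whole second after the job is handed in: The plate is down on the level of its stop (tilt between -0.045 and 0.05 rad), held there by the bolt, which is home to within 4 mm of its hard stop (travel over 0.020 m); the bystanders are at rest (all of step 2 and value of joint work_plate above -0.045 rad and linear speed of each of dye_bottle, wax, spool, tin below 0.02 m/s); the robot touches nothing.
It fails at once if the rubber stop is crushed (squeezed more than 1.5 mm, 18 N) (value of joint stop_pad above 0.0015 m).
It fails at once if a bystander is moved more than 20 mm (distance of any of dye_bottle, wax, spool, tin from where it was at the start of the episode above 0.02 m).
It also fails if it takes over 58 s, if anything falls off the work surface, if the arm or the gripper's body presses on something with over 40 N, if the wrist force passes 120 N, or if a joint passes its speed limit or range.

## Working session

There is one attempt and no reset: what is moved stays moved. The work goes in short steps, Python scripts to look and compute and a tool call to move; the robot and the scene stay as the last step left them, time stands still between calls to the robot, and variables do not carry over. Pictures are saved under pics/ and viewed, at most 10 in all, crops included, and the job is handed in when it is done.

Besides the shell and the picture viewer there is one more tool, called after "Request:" in YAML: its name, and indented under it one key for each argument. apply_moves: Moves the arm, as the interface text tells. Its arguments: {"type":"object","properties":{"rows":{"type":"array","items":{"type":"array","items":{"type":"number"}}},"claw":{"type":"number"},"newtons":{"type":"number"}},"required":["rows"]}

```bash
mkdir -p pics; cat > h.py <<'E'
import numpy as np, cv2
from scipy.spatial.transform import Rotation as R
from bench import r
def mat(a):
    a=np.array(a,float)
    if a.shape==(3,3): return a
    return R.from_rotvec(a).as_matrix() if a.size==3 else R.from_quat(a).as_matrix()
def ray(p,px):
    K=np.array(p['intrinsics']);d=np.linalg.solve(K,[px[0],px[1],1.]);d=np.array([d[0],-d[1],-d[2]])
    d=mat(p['attitude'])@d;return np.array(p['eye'],float),d/np.linalg.norm(d)
def tri(rs):
    A=0;b=0
    for o,d in rs:
        P=np.eye(3)-np.outer(d,d);A=A+P;b=b+P@o
    x=np.linalg.solve(A,b);return x,[round(1000*np.linalg.norm((np.eye(3)-np.outer(d,d))@(x-o)),1) for o,d in rs]
def proj(p,X):
    c=mat(p['attitude']).T@(np.array(X)-np.array(p['eye']));K=np.array(p['intrinsics'])
    u=K@[c[0],-c[1],-c[2]];return u[:2]/u[2]
E
python3 - <<'E'
from h import *
s=r.grab_frame('scene');t=r.grab_frame('top')
print({k:(v if k!='pixels' else 0) for k,v in s.items()});print(t['eye'],t['attitude'])
cv2.imwrite('pics/a.png',np.hstack([s['pixels'],t['pixels']])[:,:,::-1][:, :]) 
im=cv2.imread('pics/a.png');cv2.imwrite('pics/a.png',cv2.resize(np.vstack([im[:,:512],im[:,512:]]),(768,1152))[:1152])
cv2.imwrite('pics/s.png',s['pixels'][:,:,::-1]);cv2.imwrite('pics/t.png',t['pixels'][:,:,::-1])
for n in ['bolt_grip','bolt_nose','plate_edge','tilt_base','dye_bottle','wax','spool','tin']:
    a=r.landmark_of(s,n);b=r.landmark_of(t,n)
    print(n,[(x['point'],round(x['conf'],2)) for x in a[:2]],[(x['point'],round(x['conf'],2)) for x in b[:2]])
    if a and b: print('  ',*tri([ray(s,a[0]['point']),ray(t,b[0]['point'])]))
print(r.get_obs())
E
```

```text
{'pixels': 0, 'intrinsics': array([[482.90394244,   0.        , 253.70800482],
       [  0.        , 482.90394244, 196.09275206],
       [  0.        ,   0.        ,   1.        ]]), 'eye': array([-0.2605007 , -1.11279332,  0.74274674]), 'attitude': array([ 1.03964048, -0.33675581, -0.59341046]), 'shot': 1}
[ 0.32863744 -0.1261712   1.18262986] [ 0.14213881 -0.1245308  -1.54843534]
bolt_grip [([254.1, 171.2], 0.68)] [([243.0, 188.9], 0.74)]
   [ 0.51671559 -0.08145736  0.12779762] [np.float64(1.6), np.float64(1.6)]
bolt_nose [] [([217.3, 176.7], 0.71), ([234.1, 206.9], 0.67)]
plate_edge [([261.5, 176.8], 0.96)] [([243.9, 175.1], 0.57)]
   [ 0.55114761 -0.07932336  0.09877258] [np.float64(5.8), np.float64(5.8)]
tilt_base [([245.8, 205.5], 0.82)] [([236.2, 205.3], 0.89)]
   [ 0.49687373 -0.06101189  0.00899075] [np.float64(0.7), np.float64(0.7)]
dye_bottle [([191.9, 188.2], 0.6)] [([148.2, 181.3], 0.69), ([140.4, 218.0], 0.64)]
   [ 0.51482494  0.19613751 -0.03216902] [np.float64(53.1), np.float64(53.1)]
wax [([226.7, 178.6], 0.48)] [([147.5, 180.1], 0.76)]
   [ 0.56848062  0.16472776 
[... 308 characters left out ...]

{'clock': 0.9, 'joints': array([ 0.99989446,  0.47692589,  0.02240025,  1.55535589, -0.01151722,
        1.1092906 , -0.08309759]), 'qvel': array([ 0.00109437, -0.00025126,  0.00035515, -0.00132766,  0.00091267,
       -0.00020796, -0.0003064 ]), 'tau': array([ 3.58502648e-04, -5.96313250e+01,  1.60680637e+00, -2.81552303e+01,
        1.26431204e-02,  1.61258529e-03, -1.13972371e-05]), 'tcp_pos': array([ 0.30139456, -0.60403114,  0.2105763 ]), 'orientation': array([3.05773774e+00, 7.20426836e-01, 1.18454789e-04]), 'contact_force': array([-0.36230985,  0.11091422, -0.13337061]), 'moment': array([ 0.03429971, -0.05917332, -0.03889652]), 'gripper_force': 0.0, 'grip_width': 0.08559161077107946}
```

View pics/s.png

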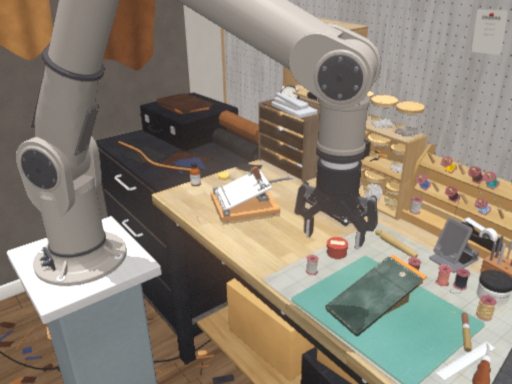

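View pics/t.png

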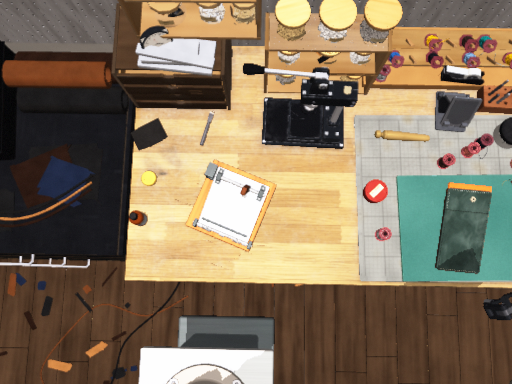

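The scene view shows the tilted plate on its orange base at about (245,205), with the bottle at (195,178) and the tin and spool to the right. In the top view, the base corners are near (210,161), (275,185), (250,250) and (187,225). The grip is at (245,189) and the keeper at (211,171). Next I'll measure the base yaw and work out the approach.

```bash
cat >> h.py <<'E'
def plan(Xw,yaw):
    "shift/turn numbers from measured pose to tcp Xw, tool down, tool x at yaw"
    o=r.get_obs();R0=mat(o['orientation']);c,s=np.cos(yaw),np.sin(yaw)
    Rt=np.array([[c,s,0],[s,-c,0],[0,0,-1.]])
    print('shift',np.round(R0.T@(np.array(Xw)-o['tcp_pos'])/.25,3),'turn',np.round(R.from_matrix(R0.T@Rt).as_rotvec()/(np.pi/2),3))
E
python3 - <<'E'
from h import *
from scipy.optimize import least_squares
s=r.grab_frame('scene');t=r.grab_frame('top')
hsv=cv2.cvtColor(t['pixels'],cv2.COLOR_RGB2HSV)
ol=r.outline_of(t,'tilt_base')[0];m=ol['pixels'].astype(np.uint8)
pts=np.argwhere(m)[:,::-1].astype(np.float32);rc=cv2.minAreaRect(pts);b=cv2.boxPoints(rc);print(rc,b)
# corner rays onto z=27mm top plane
W=[]
for p in b:
    o,d=ray(t,p);W.append(o+d*(0.027-o[2])/d[2])
W=np.array(W);print(W.round(4),np.linalg.norm(np.diff(W,axis=0),axis=1),W.mean(0))
for i in range(4):
    e=W[(i+1)%4]-W[i];print(np.degrees(np.arctan2(e[1],e[0])))
g=[r.landmark_of(p,'bolt_grip') for p in (s,t)]
if all(g): print('grip',*tri([ray(s,g[0][0]['point']),ray(t,g[1][0]['point'])]))
n=[r.landmark_of(p,'tilt_base') for p in (s,t)]
if all(n): print('base',*tri([ray(s,n[0][0]['point']),ray(t,n[1][0]['point'])]))
c=cv2.resize(s['pixels'][150:240,190:300],None,fx=5,fy=5,interpolation=2);d=cv2.resize(t['pixels'][150:260,180:285],None,fx=5,fy=5,interpolation=2)
H=min(len(c),len(d));cv2.imwrite('pics/c.png',c[:,:,::-1]);cv2.imwrite('pics/d.png',d[:,:,::-1])
E
```

```text
((230.77810668945312, 204.53256225585938), (69.23078155517578, 72.8461685180664), 22.61986541748047) [[184.81656 224.84026]
 [212.83432 157.59764]
 [276.73965 184.22487]
 [248.7219  251.46748]]
[[ 4.443e-01  6.230e-02  2.700e-02]
 [ 6.146e-01 -6.000e-04  2.700e-02]
 [ 5.494e-01 -1.616e-01  2.700e-02]
 [ 3.824e-01 -9.570e-02  2.700e-02]] [0.18155207 0.17372014 0.17951767] [ 0.49770624 -0.04889422  0.027     ]
-20.242234841987266
-112.0487308291584
158.46479093969683
68.61045015227559
grip [ 0.50911313 -0.08446889  0.13945753] [np.float64(3.4), np.float64(3.4)]
```

View pics/d.png

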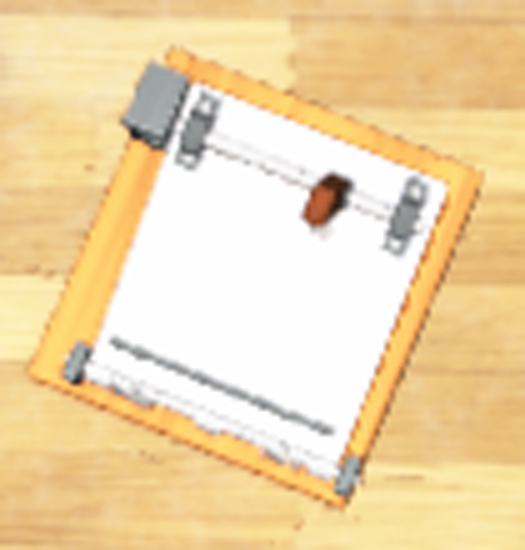

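The close-up confirms a yaw of about -21.5°. The keeper is at the base's left-far corner and the grip stands upright between its guides. The base origin is about (0.496, -0.060, 0.009), which fits the measured grip height of about 0.130.

```bash
python3 - <<'E'
from h import *
plan([.41,-.345,.215],-.375);plan([.5163,-.0859,.20],-.375)
E
```

```text
shift [ 0.851 -0.733 -0.018] turn [-0.    -0.     0.533]
shift [ 1.694 -1.471  0.042] turn [-0.    -0.     0.533]
```

Request:
apply_moves:
  rows:
    - [0.17,-0.15,0,0,0,0.107]
    - [0.34,-0.29,0,0,0,0.213]
    - [0.51,-0.44,0,0,0,0.32]
    - [0.68,-0.59,0,0,0,0.427]
    - [0.85,-0.73,0,0,0,0.533]
  claw: 1

```text
clock: 1.88
tcp_pos: [0.4107, -0.3441, 0.2108]
orientation: [3.085, -0.593, 0.001]
contact_force: [1.2, 0.5, 0.5]
grip_width: 0.0853
gripper_force: 0.0
```

```bash
python3 - <<'E'
from h import *
plan([.5163,-.0859,.20],-.375);print(r.get_obs()['qvel'])
E
```

```text
shift [ 0.01  -1.116  0.043] turn [ 0.    -0.    -0.003]
[-0.79889734 -0.22888524 -0.0146247   0.30004254  0.02085439 -0.08434995
 -2.12853911]
```

Request:
apply_moves:
  rows:
    - [0.0,-0.25,0.01,0,0,0]
    - [0.0,-0.5,0.02,0,0,0]
    - [0.0,-0.75,0.03,0,0,0]
    - [0.01,-0.95,0.04,0,0,0]
    - [0.01,-1.0,0.04,0,0,0]

```text
clock: 2.5
tcp_pos: [0.5051, -0.1101, 0.2006]
orientation: [-3.087, 0.575, -0.001]
contact_force: [0.3, -1.0, -1.3]
grip_width: 0.0854
gripper_force: 0.0
```

```bash
python3 - <<'E'
from h import *
s=r.grab_frame('scene');t=r.grab_frame('top')
plan([.5163,-.0859,.20],-.375);o=r.get_obs();print(o['contact_force'],o['tcp_pos'])
g=[r.landmark_of(p,'bolt_grip') for p in (s,t)];print(g)
if all(g): print('grip',*tri([ray(s,g[0][0]['point']),ray(t,g[1][0]['point'])]))
print(proj(s,o['tcp_pos']),proj(s,[.5163,-.0859,.13]))
c=cv2.resize(s['pixels'][130:240,190:310],None,fx=5,fy=5,interpolation=2);cv2.imwrite('pics/e.png',c[:,:,::-1])
E
```

```text
shift [ 0.006 -0.118  0.002] turn [-0.    -0.     0.002]
[ 0.38260691 -0.501105   -0.44920976] [ 0.50428484 -0.1127685   0.20058214]
[[{'point': [254.2, 172.3], 'conf': 0.44}], []]
[257.52400631 152.74135882] [255.43331017 170.98259947]
```

View pics/e.png

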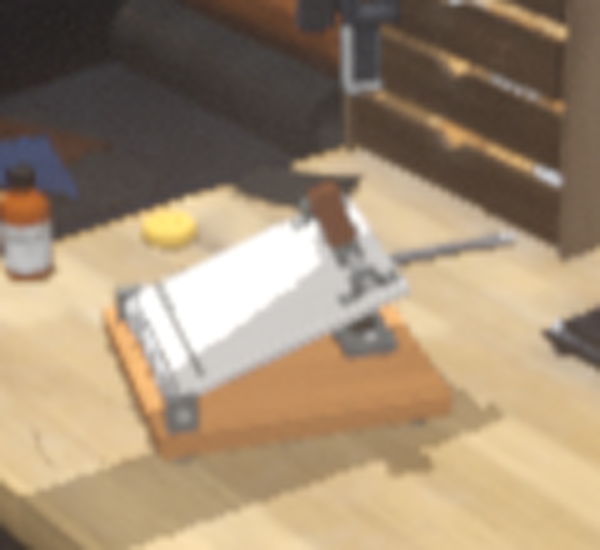

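The picture shows the grip near scene pixel (256,173), matching the prediction (255,171). The fingers are above it and clear, so I'll centre and descend.

Request:
apply_moves:
  rows:
    - [0.006,-0.118,0,0,0,0]
    - [0.006,-0.118,0.12,0,0,0]
    - [0.006,-0.118,0.24,0,0,0]
    - [0.006,-0.118,0.33,0,0,0]
    - [0.006,-0.118,0.36,0,0,0]

```text
clock: 3.32
tcp_pos: [0.5146, -0.0892, 0.1094]
orientation: [3.085, -0.59, -0.004]
contact_force: [0.3, -0.3, -0.4]
grip_width: 0.0852
gripper_force: 0.0
```

Request:
apply_moves:
  rows:
    - [0,0,0,0,0,0]
    - [0,0,0,0,0,0]
    - [0,0,0,0,0,0]
    - [0,0,0,0,0,0]
  claw: 0.45
  newtons: 50

```text
clock: 3.82
tcp_pos: [0.5163, -0.0872, 0.111]
orientation: [-3.087, 0.585, -0.002]
contact_force: [-0.8, -0.0, -0.7]
grip_width: 0.0388
gripper_force: 0.0
```

```bash
python3 - <<'E'
from h import *
s=r.grab_frame('scene');t=r.grab_frame('top')
plan([.5163,-.0859,.111],-.375);o=r.get_obs();print(o['contact_force'],o['tcp_pos'],o['grip_width'])
c=cv2.resize(s['pixels'][130:220,200:310],None,fx=5,fy=5,interpolation=2);d=cv2.resize(t['pixels'][150:260,190:260],None,fx=4.09,fy=4.09,interpolation=2)
cv2.imwrite('pics/f.png',np.hstack([c,d[:450]])[:,:,::-1])
E
```

```text
shift [-0.001 -0.005 -0.001] turn [-0. -0.  0.]
[ 0.18176729  0.29987761 -0.21264582] [ 0.51617194 -0.08713281  0.11078127] 0.03860283918478399
```

View pics/f.png

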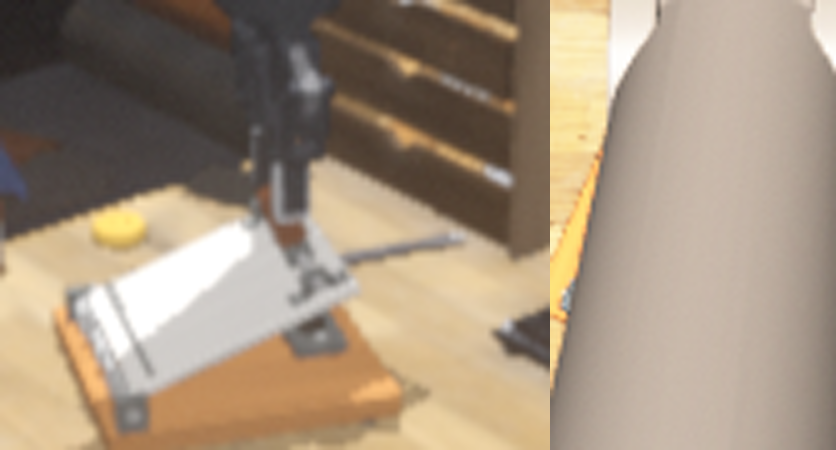

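The brown grip stands between the two pads, at about (275,215) in the crop, so I'll pinch it.

Request:
apply_moves:
  rows:
    - [0,0,0,0,0,0]
    - [0,0,0,0,0,0]
    - [0,0,0,0,0,0]
    - [0,0,0,0,0,0]
    - [0,0,0,0,0,0]
  claw: 0
  newtons: 50

```text
clock: 4.55
tcp_pos: [0.5161, -0.0871, 0.1106]
orientation: [-3.087, 0.585, -0.0]
contact_force: [-0.5, 0.6, 3.3]
grip_width: 0.0104
gripper_force: 51.0
```

```bash
python3 - <<'E'
from h import *
o=r.get_obs();print(o['contact_force'],o['moment'],o['tcp_pos'],o['grip_width'],o['gripper_force'],mat(o['orientation']).round(3))
E
```

```text
[-0.5226745   0.59300299  3.32902188] [ 0.05965507  0.05552096 -0.06218398] [ 0.51612099 -0.08709465  0.11060956] 0.010397481371120551 51.0268235206604 [[ 0.931 -0.366  0.   ]
 [-0.366 -0.931  0.   ]
 [ 0.    -0.    -1.   ]]
```

Request:
apply_moves:
  rows:
    - [0.016,0,0.02,0,0,0]
    - [0.031,0,0.04,0,0,0]
    - [0.045,0,0.06,0,0,0]
    - [0.057,0,0.079,0,0,0]
    - [0.057,0,0.079,0,0,0]

```text
clock: 5.18
tcp_pos: [0.531, -0.093, 0.0912]
orientation: [3.087, -0.585, 0.004]
contact_force: [2.1, -0.7, 8.3]
grip_width: 0.0104
gripper_force: 52.0
```

Request:
apply_moves:
  rows:
    - [0.013,0,0.021,0,0,0]
    - [0.024,0,0.043,0,0,0]
    - [0.024,0,0.043,0,0,0]
    - [0.024,0,0.043,0,0,0]

```text
clock: 5.68
tcp_pos: [0.5373, -0.0955, 0.081]
orientation: [3.086, -0.586, 0.007]
contact_force: [1.4, -1.2, 8.5]
grip_width: 0.0105
gripper_force: 52.4
```

```bash
python3 - <<'E'
from h import *
s=r.grab_frame('scene')
o=r.get_obs();print(o['contact_force'],o['moment'],o['tcp_pos'],o['grip_width'],o['gripper_force'])
c=cv2.resize(s['pixels'][130:220,200:310],None,fx=5,fy=5,interpolation=2)
cv2.imwrite('pics/g.png',c[:,:,::-1])
print(r.landmark_of(s,'bolt_grip'),r.landmark_of(s,'plate_edge'),proj(s,o['tcp_pos']-[0,0,-.019]))
E
```

```text
[ 1.67870367 -1.10962371  7.74176291] [-0.15436055 -0.10929998  0.04370286] [ 0.53731374 -0.09546826  0.08109889] 0.010359730640733037 52.4246621131897
[{'point': [262.1, 177.8], 'conf': 0.58}] [{'point': [266.6, 186.2], 'conf': 0.83}, {'point': [260.4, 180.9], 'conf': 0.74}] [263.0906203  179.19851012]
```

View pics/g.png

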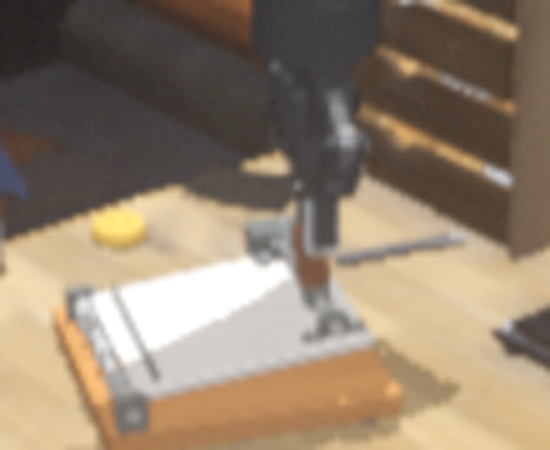

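The plate follows, with the grip firmly pinched, and its tilt is now about 0.09. From here I'll take smaller steps and watch the force.

Request:
apply_moves:
  rows:
    - [0.003,0,0.008,0,0,0]
    - [0.006,0,0.016,0,0,0]
    - [0.006,0,0.016,0,0,0]
    - [0.006,0,0.016,0,0,0]

```text
clock: 6.32
tcp_pos: [0.5391, -0.0962, 0.0774]
orientation: [3.086, -0.586, 0.008]
contact_force: [3.0, -1.9, 9.0]
grip_width: 0.0105
gripper_force: 52.8
```

Request:
apply_moves:
  rows:
    - [0.001,0,0.004,0,0,0]
    - [0.001,0,0.004,0,0,0]
    - [0.001,0,0.004,0,0,0]

```text
clock: 6.7
tcp_pos: [0.5396, -0.0964, 0.0765]
orientation: [3.086, -0.586, 0.009]
contact_force: [3.1, -2.5, 8.2]
grip_width: 0.0104
gripper_force: 52.8
```

Request:
apply_moves:
  rows:
    - [0.001,0,0.003,0,0,0]
    - [0.001,0,0.003,0,0,0]
    - [0.001,0,0.003,0,0,0]

```text
clock: 7.08
tcp_pos: [0.5399, -0.0965, 0.0758]
orientation: [3.086, -0.586, 0.01]
contact_force: [3.7, -2.7, 9.9]
grip_width: 0.0109
gripper_force: 52.9
```

Request:
apply_moves:
  rows:
    - [0.003,0,0.003,0,0,0]
    - [0.003,0,0.003,0,0,0]
    - [0.003,0,0.003,0,0,0]

```text
clock: 7.45
tcp_pos: [0.5405, -0.0967, 0.0749]
orientation: [3.086, -0.586, 0.009]
contact_force: [3.2, -1.5, 9.1]
grip_width: 0.0104
gripper_force: 52.8
```

Request:
apply_moves:
  rows:
    - [0.003,0,0.003,0,0,0]
    - [0.003,0,0.003,0,0,0]
    - [0.003,0,0.003,0,0,0]

```text
clock: 7.82
tcp_pos: [0.5408, -0.0969, 0.074]
orientation: [3.086, -0.586, 0.008]
contact_force: [2.5, -1.8, 8.1]
grip_width: 0.0105
gripper_force: 52.9
```

Request:
apply_moves:
  rows:
    - [0.002,0,0.003,0,0,0]
    - [0.002,0,0.003,0,0,0]
    - [0.002,0,0.003,0,0,0]

```text
clock: 8.2
tcp_pos: [0.5412, -0.097, 0.0733]
orientation: [3.086, -0.586, 0.008]
contact_force: [2.1, -1.9, 8.5]
grip_width: 0.0105
gripper_force: 52.9
```

Request:
apply_moves:
  rows:
    - [0.002,0,0.003,0,0,0]
    - [0.002,0,0.003,0,0,0]
    - [0.002,0,0.003,0,0,0]

```text
clock: 8.57
tcp_pos: [0.5416, -0.0972, 0.0724]
orientation: [3.086, -0.586, 0.007]
contact_force: [1.7, -2.0, 9.1]
grip_width: 0.0105
gripper_force: 52.9
```

Request:
apply_moves:
  rows:
    - [0.001,0,0.002,0,0,0]
    - [0.001,0,0.002,0,0,0]
    - [0.001,0,0.002,0,0,0]

```text
clock: 8.95
tcp_pos: [0.5418, -0.0972, 0.072]
orientation: [3.086, -0.586, 0.007]
contact_force: [1.8, -1.1, 8.8]
grip_width: 0.0103
gripper_force: 53.0
```

Request:
apply_moves:
  rows:
    - [0.001,0,0.002,0,0,0]
    - [0.001,0,0.002,0,0,0]
    - [0.001,0,0.002,0,0,0]

```text
clock: 9.32
tcp_pos: [0.5421, -0.0973, 0.0715]
orientation: [3.086, -0.586, 0.007]
contact_force: [1.9, -1.5, 8.4]
grip_width: 0.0105
gripper_force: 53.0
```

Request:
apply_moves:
  rows:
    - [0.001,0,0.002,0,0,0]
    - [0.001,0,0.002,0,0,0]
    - [0.001,0,0.002,0,0,0]

```text
clock: 9.7
tcp_pos: [0.5423, -0.0974, 0.071]
orientation: [3.086, -0.586, 0.007]
contact_force: [1.4, -1.9, 9.6]
grip_width: 0.0106
gripper_force: 53.0
```

Request:
apply_moves:
  rows:
    - [0.001,0,0.002,0,0,0]
    - [0.001,0,0.002,0,0,0]
    - [0.001,0,0.002,0,0,0]

```text
clock: 10.07
tcp_pos: [0.5425, -0.0975, 0.0707]
orientation: [3.086, -0.586, 0.007]
contact_force: [1.0, -1.3, 11.9]
grip_width: 0.0105
gripper_force: 53.4
```

Request:
apply_moves:
  rows:
    - [0,0,0.001,0,0,0]
    - [0,0,0.001,0,0,0]

```text
clock: 10.32
tcp_pos: [0.5425, -0.0976, 0.0706]
orientation: [3.086, -0.586, 0.007]
contact_force: [1.7, -0.8, 12.3]
grip_width: 0.0107
gripper_force: 53.5
```

Request:
apply_moves:
  rows:
    - [0,0,0.001,0,0,0]
    - [0,0,0.001,0,0,0]
    - [0,0,0.001,0,0,0]

```text
clock: 10.7
tcp_pos: [0.5426, -0.0976, 0.0704]
orientation: [3.086, -0.586, 0.008]
contact_force: [1.8, -0.8, 13.3]
grip_width: 0.0104
gripper_force: 53.6
```

Request:
apply_moves:
  rows:
    - [0,0,0.001,0,0,0]
    - [0,0,0.001,0,0,0]
    - [0,0,0.001,0,0,0]

```text
clock: 11.08
tcp_pos: [0.5426, -0.0976, 0.0703]
orientation: [3.086, -0.586, 0.008]
contact_force: [0.4, -1.7, 13.9]
grip_width: 0.0104
gripper_force: 53.7
```

Request:
apply_moves:
  rows:
    - [0,0,0.001,0,0,0]
    - [0,0,0.001,0,0,0]
    - [0,0,0.001,0,0,0]
    - [0,0,0.001,0,0,0]

```text
clock: 11.58
tcp_pos: [0.5426, -0.0976, 0.0702]
orientation: [3.086, -0.586, 0.008]
contact_force: [0.7, -1.0, 16.4]
grip_width: 0.0105
gripper_force: 53.9
```

```bash
python3 - <<'E'
from h import *
F=[]
for i in range(6):
    s=r.grab_frame('scene');F.append(r.get_obs()['contact_force'])
o=r.get_obs();print(np.mean(F,0),np.std(F,0),o['moment'],o['tcp_pos'],o['grip_width'],mat(o['orientation']).round(4))
E
```

```text
[-0.10399514 -1.40562343 15.57919004] [0.27495019 0.64800689 0.38059144] [-0.13235309  0.48884838  0.00346972] [ 0.54262456 -0.09759595  0.07015229] 0.010786554999586641 [[ 9.304e-01 -3.666e-01  4.800e-03]
 [-3.666e-01 -9.304e-01 -1.100e-03]
 [ 4.900e-03 -8.000e-04 -1.000e+00]]
```

The plate is seated, with about 7 N on the stop above the spring force. Now I'll slide the bolt left, which is tool -y.

Request:
apply_moves:
  rows:
    - [0,-0.01,0,0,0,0]
    - [0,-0.02,0,0,0,0]
    - [0,-0.03,0,0,0,0]
    - [0,-0.03,0,0,0,0]
    - [0,-0.03,0,0,0,0]

```text
clock: 12.5
tcp_pos: [0.5455, -0.0904, 0.0702]
orientation: [-3.086, 0.586, -0.008]
contact_force: [-0.1, -1.3, 16.1]
grip_width: 0.0108
gripper_force: 53.8
```

Request:
apply_moves:
  rows:
    - [0,-0.008,0,0,0,0]
    - [0,-0.016,0,0,0,0]
    - [0,-0.024,0,0,0,0]
    - [0,-0.024,0,0,0,0]

```text
clock: 13.0
tcp_pos: [0.5477, -0.0849, 0.0702]
orientation: [3.086, -0.586, 0.008]
contact_force: [-0.2, -1.2, 15.3]
grip_width: 0.0103
gripper_force: 53.8
```

Request:
apply_moves:
  rows:
    - [0,-0.008,0,0,0,0]
    - [0,-0.016,0,0,0,0]
    - [0,-0.022,0,0,0,0]
    - [0,-0.022,0,0,0,0]

```text
clock: 13.5
tcp_pos: [0.5497, -0.0798, 0.0702]
orientation: [3.086, -0.586, 0.008]
contact_force: [0.9, -0.9, 15.9]
grip_width: 0.0103
gripper_force: 53.8
```

Request:
apply_moves:
  rows:
    - [0,-0.004,0,0,0,0]
    - [0,-0.008,0,0,0,0]
    - [0,-0.008,0,0,0,0]

```text
clock: 13.88
tcp_pos: [0.5503, -0.0781, 0.0702]
orientation: [3.086, -0.586, 0.008]
contact_force: [-1.3, -1.3, 15.3]
grip_width: 0.0105
gripper_force: 53.8
```

Travel is about 21 mm so far. I'll push on until the hard stop can be felt.

Request:
apply_moves:
  rows:
    - [0,-0.004,0,0,0,0]
    - [0,-0.006,0,0,0,0]
    - [0,-0.006,0,0,0,0]

```text
clock: 14.25
tcp_pos: [0.5507, -0.0772, 0.0701]
orientation: [3.086, -0.587, 0.007]
contact_force: [-0.5, -2.9, 15.7]
grip_width: 0.0104
gripper_force: 53.9
```

Request:
apply_moves:
  rows:
    - [0,-0.004,0,0,0,0]
    - [0,-0.006,0,0,0,0]
    - [0,-0.006,0,0,0,0]

```text
clock: 14.62
tcp_pos: [0.5507, -0.0771, 0.0701]
orientation: [3.084, -0.588, 0.007]
contact_force: [-2.6, -5.7, 16.3]
grip_width: 0.0103
gripper_force: 54.0
```

The hard stop is felt: the position has stopped and the force is rising. I'll relax the side force, ease the pressure and open.

Request:
apply_moves:
  rows:
    - [0,0.005,0,0,0,0]
    - [0,0.005,-0.003,0,0,0]
    - [0,0.005,-0.006,0,0,0]
    - [0,0.005,-0.006,0,0,0]

```text
clock: 15.12
tcp_pos: [0.5504, -0.0771, 0.0709]
orientation: [3.085, -0.587, 0.006]
contact_force: [1.8, -4.0, 10.3]
grip_width: 0.0105
gripper_force: 53.0
```

Request:
apply_moves:
  rows:
    - [0,0,0,0,0,0]
    - [0,0,0,0,0,0]
    - [0,0,0,0,0,0]
    - [0,0,0,0,0,0]
  claw: 0.5

```text
clock: 15.62
tcp_pos: [0.5481, -0.0753, 0.0695]
orientation: [3.087, -0.585, -0.001]
contact_force: [0.8, 0.4, -0.2]
grip_width: 0.0428
gripper_force: 0.0
```

Request:
apply_moves:
  rows:
    - [0,0,-0.08,0,0,0]
    - [0,0,-0.2,0,0,0]
    - [0,0,-0.4,0,0,0]
    - [0,0,-0.5,0,0,0]
    - [0,0,-0.5,0,0,0]

```text
clock: 16.25
tcp_pos: [0.5497, -0.0754, 0.1969]
orientation: [-3.086, 0.585, -0.007]
contact_force: [-0.5, -0.6, 0.4]
grip_width: 0.0427
gripper_force: 0.0
```

```bash
python3 - <<'E'
from h import *
s=r.grab_frame('scene')
o=r.get_obs();print(o['contact_force'],o['tcp_pos'],o['grip_width'])
c=cv2.resize(s['pixels'][130:220,200:310],None,fx=6,fy=6,interpolation=2)
cv2.imwrite('pics/k.png',c[:,:,::-1])
print(r.landmark_of(s,'bolt_grip'),r.landmark_of(s,'plate_edge'),proj(s,[.5507,-.0771,.089]))
E
```

```text
[-0.48834901 -0.25254542 -0.15174417] [ 0.54853708 -0.07541699  0.19514098] 0.04286745109451917
[{'point': [259.7, 178.5], 'conf': 0.44}] [{'point': [265.8, 187.5], 'conf': 0.85}] [262.82656202 179.1435938 ]
```

View pics/k.png

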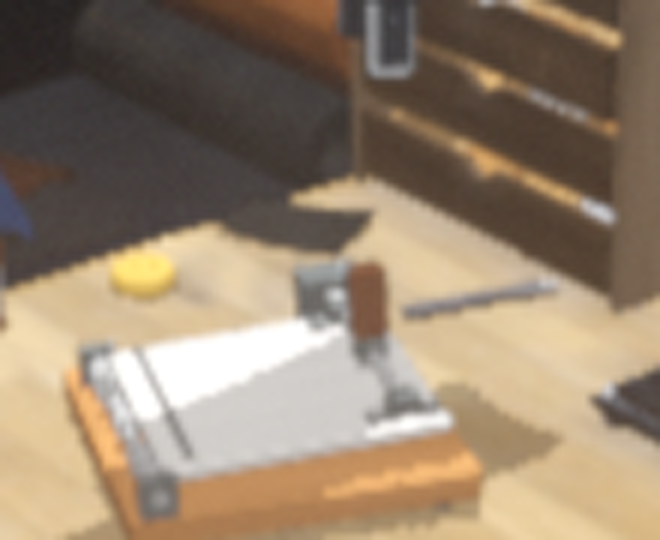

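The plate stays level with the grip upright at about (367,300) in the crop. The bolt is under the keeper, the gripper is clear and the wax is undisturbed.

```bash
python3 -c "
from bench import r
print(r.hand_in())"
```

```text
the job is handed in; nothing more can be done
None
```

The plate is down on its stop, the bolt is pushed to its hard stop under the keeper, the plate stayed level after release, and the job is handed in (no verdict was returned).

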